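# Fit the stage crank and bring the dish under the viewer

## Task

The drive crank of the specimen stage has come off: set its square bore onto the square drive shaft and seat it fully home. Then turn the crank so that the carriage brings the specimen dish centrally in line with the viewer's lens, whichever of the two posts the viewer is on, and leave crank and dish there. Move the carriage only by the crank, do not touch the dish, carriage or viewer, and leave the other things on the bench where they are.

Things in the scene. Friction and masses are not known exactly. Their poses are not given: they have to be found in the camera images.
- crank: loose dark steel hand crank lying flat. Origin: centre of the bore at the underside. Square hub 38 x 38 mm, 28 mm high, with a square through bore 17.6 mm wide, sides of both along x and y. Arm (18 mm wide, 10 thick, underside level with the hub's) along +x to x = 68 mm; on it an upright black handle, 18 mm diameter, at x = 58 mm, z = 10 to 52 mm. About 160 g
- shaft_seat (a point): on the axis of the stage's upright square shaft, on the collar (36 mm diameter) where the crank's underside rests when home, 40 mm above the bench; x, y square to the flats, turning with it. Shaft 16 mm square: straight flats for 27 mm above this point, then an 8 mm taper to 7 mm. The crank fits in any of four quarter turns. Turns stiffly (0.15 N m), 1.8 rad either way
- stage: the fixed specimen stage, a cream base plate 280 mm (x) by 260 mm (y), 30 mm thick. Origin: centre of its underside. The shaft stands at x = -90, y = 0 mm. The carriage slides along y at x = 60 mm: turning the shaft anticlockwise seen from above moves it to +y, 25 mm per rad
- carriage: the aluminium carriage on the stage, a round cup of 84 mm diameter and 12 mm height holding the dish; driven by the shaft, it slides along the stage's y, 45 mm either way from the middle, where it starts. Origin: centre of its underside; axes as the stage's
- dish: clear round specimen dish, 72 mm diameter, 14 mm high, loose in the carriage with 2 mm play all round. Origin: centre of its underside
- viewer: the viewer: steel post 16 mm thick, 125 mm high, at the stage's rear edge, its arm reaching forward with a lens tube (28 to 34 mm diameter) over the dish's path. Fixed on the stage 34 mm to the +y or -y side of its middle. Origin: foot of the post on the base plate; axes as the stage's. Tube axis at x = -62 mm, its lower end at z = 62 mm
- lens (a point): centre of the lower end of the viewer's lens tube; the dish belongs centrally below it, as seen along the carriage's sliding direction
- bare_post: the other fixed post, without arm or lens, 16 mm thick and 51 mm high, in the other socket, on the other side of the stage's middle. Origin: its foot on the base plate
- spare_dish: bystander: clear round dish 90 mm in diameter, 15 mm high; origin centre of its underside
- jar: bystander: specimen jar 48 mm in diameter, 60 mm high; origin centre of its underside
- marker: bystander: marker pen lying along its x, 133 mm long, 15 mm thick; origin below its middle
- tweezers: bystander: steel tweezers lying along their x, 122 mm long, 14 mm high; origin below their middle
- slide_box: bystander: grey box 85 x 60 x 32 mm; origin centre of its underside
- loupe: bystander: standing magnifier, 44 mm in diameter, 32 mm high; origin centre of its underside
Things that resemble listed ones, but are neither listed nor needed, are in the scene too. Leave any blue or green look-alike of the crank alone.

How it is judged (in metres and radians):
On the way:
1. the crank is fully home on the drive shaft before the carriage has been moved more than 12 mm (horizontal distance between crank and shaft_seat below 0.003 m and z of crank in the frame of shaft_seat between -0.003 and 0.0025 m and angle between crank's own z axis and vertical below 0.08 rad and distance of carriage from where it was at the start of the episode below 0.012 m), for 0.2 s.
At the end, for the whole second after the job is handed in: the crank sits on the drive shaft, on its axis within 3 mm, within 2.5 mm of the collar and upright within 0.08 rad; the dish lies flat in the carriage (within 4 mm of its centre) and is within 5 mm of the lens axis along the sliding direction; both are at rest (horizontal distance between crank and shaft_seat below 0.003 m and z of crank in the frame of shaft_seat between -0.003 and 0.0025 m and angle between crank's own z axis and vertical below 0.08 rad and y of dish in the frame of lens between -0.005 and 0.005 m and horizontal distance between dish and carriage below 0.004 m and angle between dish's own z axis and vertical below 0.06 rad and linear speed of dish below 0.01 m/s and linear speed of crank below 0.02 m/s); the robot touches nothing.
It fails at once if the dish, carriage or viewer is touched with more than 2 N by the robot (contact force between any of the fingers, the arm and dish above 2 N or contact force between any of the fingers, the arm and carriage above 2 N or contact force between any of the fingers, the arm and viewer above 2 N).
It fails at once if a bystander is moved by more than 25 mm (distance of any of spare_dish, jar, marker, tweezers, slide_box, loupe from where it was at the start of the episode above 0.025 m).
It also fails if it takes over 67 s, if anything falls off the work surface, if the arm or the gripper's body presses on something with over 40 N, if the wrist force passes 120 N, or if a joint passes its speed limit or range.

## Robot

A 6-joint arm with a two-finger parallel gripper is mounted at the origin on the work surface. World frame = base frame: x ahead of the robot, y to its left, z up, the work surface at z = 0. Lengths are in mm, angles in degrees, forces in N, time in s.
With the tool pointing down it reaches from about 350 to 850 mm from the base axis. Payload 8.1 kg.
Tool frame: the origin (TCP) lies on the centre line of the jaws, within the pads' length; the fingertips stand 19 mm ahead of it and the grasp point (between the pads) is the TCP (r.tip_reach is the z of the fingertips in the tool frame, in mm); z points along the fingers, y is the line along which they close (so a half turn about z gives the same grasp; the last joint's range is limited). The gripper opens to 85 mm and grips with 20 to 120 N. Pads are 22 mm wide; open, the fingers measure 114 mm over their backs; the gripper's body (76 mm by 85 mm) begins 54 mm behind the grasp point. The pads swing forward as they close: fully open they stand 13 mm farther back than shut.
Start: joints at [59.164, 7.471, 85.268, -0, 87.261, -4.893], TCP at [262.471, 539.55, 250.292] pointing down, gripper open.
Joint ranges: [-169.43, 169.43], [-51.17, 129.36], [1.28, 143.12], [-76.62, 256.62], [0, 156.53], [-152.29, 152.29]. Speed limits (degrees/s): [136.94, 136.94, 159.86, 180, 180, 180].

## Interface

Orientations are given as [roll, pitch, yaw] about the fixed x, y, z axes, in that order (R = Rz(yaw) Ry(pitch) Rx(roll)).
In Python, from bench import r gives the robot as it stands. The module is installed in compiled form; this text tells all that it offers.
- The arm moves only by the shell command python3 -m handwheel 'ROWS' [FORCE]. ROWS is JSON, a list of rows, each a list of 7 numbers: the shift along the tool's x, y, z in m, then the turn, a rotation vector about the tool's x, y, z in degrees, then the finger opening in m, from 0 to 0.0854. In form: [[tx, ty, tz, ax, ay, az, claw], ...]. A call has 1 to 8 rows; each row shifts and turns the commanded pose from where the row before left it, along the tool's axes as they then stand; what a row does not reach is not made up. A row lasts 1/12 s, in which the tool goes at most 41.7 mm and 7.16 degrees, less where a joint would pass 70% of its speed; a pose out of reach is approached as far as the arm can. A call with a gripper value outside its range is refused whole. The fingers move at their own pace and stop on an object; FORCE is the grip in N (left out, the last holds). Time passes only in rows, so rows that do not move let the fingers close. It gives the time, the measured TCP pose, the force, the opening and the grip force at its end, in the units of the state.
- r.sense(): the state, without advancing time (a new reading comes with each control period).
- r.snapshot(name): name is "side" or "top" or "wrist"; returns (picture, depth): 420x560x3 uint8, blue, green, red; 420x560 float32, mm along the optical axis (not along the pixel's ray), 0 where there is no reading.
- r.calibration(name): a dict with "vfov" (degrees; the focal length in pixels is half the picture's height over the tangent of half this angle, whatever the lens; pixels are square), "cx", "cy" (the principal point, pixels), "rvec" (rotation vector, rad) and "tvec" (3), from world to camera coordinates, as OpenCV has them; the wrist camera has in their place "tool_from_camera" (4x4, takes a point from camera to tool coordinates, whose origin is the TCP and whose axes are the flange's). Camera axes: x right, y down, z forward; pixel columns grow to the right and rows downward; lengths in mm; the calibration is good to about 2 mm. A picture is of the moment at which its call begins: read the wrist's pose just before it. calibration takes no time and is no camera call.
- r.hand_in(): hands the job in; it is judged then, once.
The state is a dict: "time": time; "joint_pos": joint angles; "qd": joint speeds; "joint_efforts": joint torques, N m; "tool_pos": TCP position; "tcp_rot": TCP orientation; "ft_force": force on the tool from outside, world axes, zero at the start; "wrist_torque": the same for the moment, N m; "finger_gap": finger opening in mm; "grip_force": force on a finger pad.
Only numpy, scipy, OpenCV 4.12 (cv2) and the standard library are available. Lean on these libraries where they do the work, as an engineer would, in place of code of your own. Each camera call takes 0.05 s, during which the arm holds its last target. There are 200 camera calls.

## Working session

There is one attempt and no reset: what is moved stays moved. The work goes in short steps, Python scripts to look and compute and a shell command to move; the robot and the scene stay as the last step left them, time stands still between calls to the robot, and variables do not carry over. Pictures are saved under pics/ and viewed, at most 10 in all, crops included, and the job is handed in when it is done.

```bash
mkdir -p pics; cat > h.py <<'E'
import numpy as np,cv2
from bench import r
from scipy.spatial.transform import Rotation as R
def K(c): 
    f=210/np.tan(np.radians(c['vfov']/2)); return f
def world(name,cal,px,z,T=None):
    """cast ray of pixel px onto plane z (world)"""
    f=K(cal); d=np.array([(px[0]-cal['cx'])/f,(px[1]-cal['cy'])/f,1.])
    if name=='wrist':
        M=T@np.array(cal['tool_from_camera']); o=M[:3,3]; d=M[:3,:3]@d
    else:
        Rm=cv2.Rodrigues(np.array(cal['rvec'],float))[0]; o=-Rm.T@np.array(cal['tvec'],float).ravel(); d=Rm.T@d
    return o+d*(z-o[2])/d[2]
def cloud(name,cal,dep,T=None):
    f=K(cal); v,u=np.mgrid[:420,:560]
    P=np.stack([(u-cal['cx'])/f*dep,(v-cal['cy'])/f*dep,dep],-1)
    if name=='wrist':
        M=T@np.array(cal['tool_from_camera']); return P@M[:3,:3].T+M[:3,3]
    Rm=cv2.Rodrigues(np.array(cal['rvec'],float))[0]
    return (P-np.array(cal['tvec'],float).ravel())@Rm
def tool():
    s=r.sense(); T=np.eye(4); T[:3,:3]=R.from_euler('xyz',s['tcp_rot'],degrees=True).as_matrix(); T[:3,3]=s['tool_pos']; return T
def shot(name,tag):
    T=tool(); im,d=r.snapshot(name); cv2.imwrite(f'pics/{tag}.png',im); np.savez(f'pics/{tag}.npz',im=im,d=d,T=T); return im,d,T
E
python3 - <<'E'
from h import *
for n in('top','side','wrist'):
    shot(n,n+'0'); c=r.calibration(n); print(n,{k:np.round(v,3).tolist() for k,v in c.items()})
print(r.sense())
E
```

```text
top {'vfov': 52.595, 'cx': 285.176, 'cy': 207.228, 'rvec': [2.112, -2.164, 0.192], 'tvec': [13.242, 589.797, 1060.603]}
side {'vfov': 53.843, 'cx': 290.279, 'cy': 209.12, 'rvec': [0.406, -2.814, 1.09], 'tvec': [573.003, 152.395, 1175.047]}
wrist {'vfov': 68.64, 'cx': 282.706, 'cy': 210.053, 'tool_from_camera': [[-0.001, -0.951, -0.308, 79.311], [1.0, -0.001, 0.001, -0.403], [-0.001, -0.308, 0.951, -123.064], [0.0, 0.0, 0.0, 1.0]]}
{'time': 0.15, 'joint_pos': array([ 5.91636984e+01,  7.50523211e+00,  8.53141325e+01,  1.27491118e-03,
        8.72625395e+01, -4.89356807e+00]), 'qd': array([-1.51952985e-02, -1.34488870e-01, -5.85169437e-02, -2.26502702e-02,
       -3.39312235e-05, -3.50806028e-02]), 'joint_efforts': array([ 4.62155604e-04, -5.70064080e+01, -5.01157987e+01, -1.74989500e-04,
        9.57003882e-03, -2.71400540e-05]), 'tool_pos': array([262.25920718, 539.21131047, 249.49253983]), 'tcp_rot': array([-1.79918503e+02, -8.25555579e-03,  1.54057199e+02]), 'ft_force': array([0.18794782, 0.44911409, 0.71647473]), 'wrist_torque': array([-0.03244914, -0.01508197, -0.00427641]), 'grip_force': 0.0, 'finger_gap': 85.57268133230419}
```

View pics/top0.png

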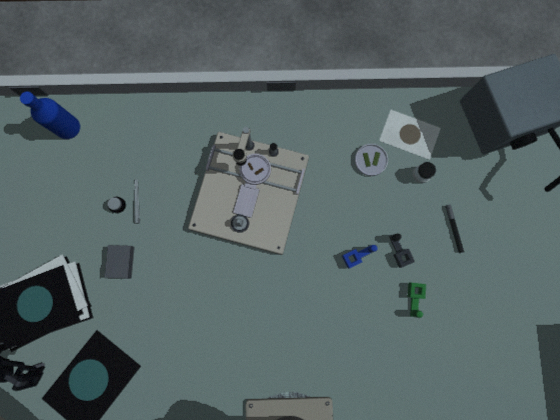

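View pics/side0.png

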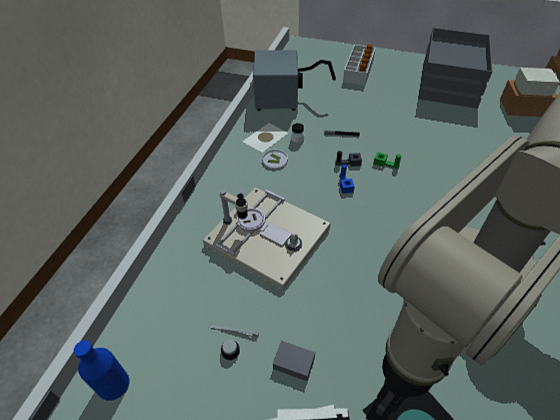

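Side view: the viewer post is at (225,205) with its lens at (241,207). In the top view the shaft is at (240,223), the lens near (240,157) and the bare post near (273,148). Crank candidates in the top view are dark at (402,257), blue at (352,258) and green at (417,290). I choose the dark one, since the task rules out blue and green, and will check it in a crop.

```bash
python3 - <<'E'
from h import *
q=np.load('pics/top0.npz'); im,d=q['im'],q['d']; c=r.calibration('top')
a=cv2.resize(im[225:325,330:450],None,fx=4,fy=4,interpolation=cv2.INTER_CUBIC)
b=cv2.resize(im[125:260,180:315],None,fx=3,fy=3,interpolation=cv2.INTER_CUBIC)
out=np.zeros((405,480+405,3),np.uint8); out[:400,:480]=a; out[:,480:]=b
out=cv2.resize(np.clip(out*1.8,0,255).astype(np.uint8),(798,365)); cv2.imwrite('pics/crop1.png',out)
P=cloud('top',c,d)
print('bench z',np.round(P[330:380:10,200:240:10,2],1).ravel())
for n,(u,v) in dict(hub=(402,257),handle=(396,237),shaft=(240,223),plate=(215,205),post1=(245,137),post2=(273,149),lens=(240,156),dish=(258,172)).items(): print(n,np.round(P[v,u],1))
# stage plate: points 25..35 high
m=((abs(P[...,2]-30)<6)&(d>0)).astype(np.uint8); m[:, :180]=0;m[:,320:]=0;m[:120]=0;m[270:]=0
k=P[m>0][:,:2].astype(np.float32); print(len(k),cv2.minAreaRect(k))
E
```

```text
bench z [ 2.4  1.3  3.9  0.7 -2.4 -2.8  0.7  2.  -1.8 -5.1  1.8 -3.2 -0.6  2.7
 -2.3  0.8 -2.3  3.8  2.9  1.1]
hub [ 455.4 -311.8    0.7]
handle [ 504.9 -285.8   50.4]
shaft [548.1 114.8  73. ]
plate [603.9 185.1  29.1]
post1 [747.7  93.4 153.8]
post2 [738.7  26.9  81.4]
lens [700.9 106.1 151.3]
dish [687.   68.5  47.2]
7688 ((639.287841796875, 93.5739974975586), (259.7999572753906, 280.14654541015625), 73.47509002685547)
```

View pics/crop1.png

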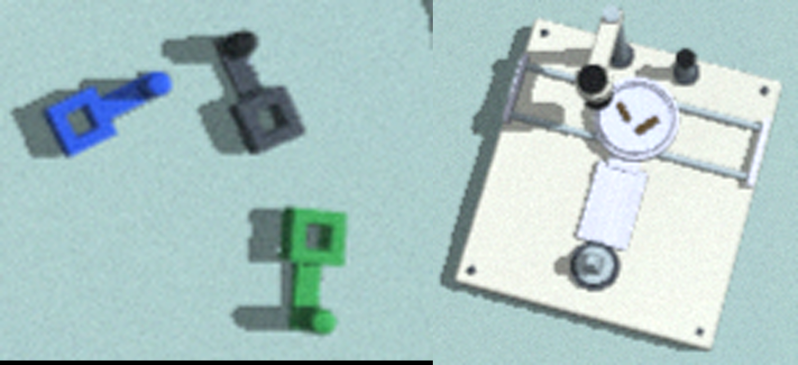

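The dark crank is confirmed: square hub with a bore, and a black handle at crop (238,45). The viewer is on the +y post, so the target carriage position is y = +34. First I'll look at the shaft from close up.

```bash
cat >> h.py <<'E'
def plan(x,y,z,yaw=None,px=None):
    T=tool(); d=T[:3,:3].T@(np.array([x,y,z])-T[:3,3])
    print('tool pos',np.round(T[:3,3],1),'rot',np.round(r.sense()['tcp_rot'],2),'delta tool mm',np.round(d,1))
    if yaw is not None:
        G=R.from_euler('xyz',[180,0,yaw],degrees=True).as_matrix(); print('rotvec',np.round(R.from_matrix(T[:3,:3].T@G).as_rotvec(degrees=True),2))
E
python3 - <<'E'
from h import *
plan(548,115,220,154.06)
E
```

```text
tool pos [262.3 539.2 249.5] rot [-1.7992e+02 -1.0000e-02  1.5406e+02] delta tool mm [-442.5 -256.4   29.8]
rotvec [-0.08 -0.01 -0.  ]
```

```bash
python3 -m handwheel '[[-0.0316,-0.0183,0.0021,0,0,0,0.085],[-0.0316,-0.0183,0.0021,0,0,0,0.085],[-0.0316,-0.0183,0.0021,0,0,0,0.085],[-0.0316,-0.0183,0.0021,0,0,0,0.085],[-0.0316,-0.0183,0.0021,0,0,0,0.085],[-0.0316,-0.0183,0.0021,0,0,0,0.085],[-0.0316,-0.0183,0.0021,0,0,0,0.085],[-0.0316,-0.0183,0.0021,0,0,0,0.085]]' && python3 -m handwheel '[[-0.0316,-0.0183,0.0021,0,0,0,0.085],[-0.0316,-0.0183,0.0021,0,0,0,0.085],[-0.0316,-0.0183,0.0021,0,0,0,0.085],[-0.0316,-0.0183,0.0021,0,0,0,0.085],[-0.0316,-0.0183,0.0021,0,0,0,0.085],[-0.0316,-0.0183,0.0021,0,0,0,0.085],[0,0,0,0,0,0,0.085],[0,0,0,0,0,0,0.085]]'
python3 - <<'E'
from h import *
im,d,T=shot('wrist','w1'); c=r.calibration('wrist'); P=cloud('wrist',c,d,T)
print(T[:3,3],r.sense()['tcp_rot'])
cv2.imwrite('pics/w1v.png',np.clip(im*1.6,0,255).astype(np.uint8))
m=((P[...,2]>60)&(np.hypot(P[...,0]-548,P[...,1]-115)<40)&(d>0)); print(m.sum(),P[m].mean(0),np.percentile(P[m][:,2],[5,50,95]))
v,u=np.nonzero(m); print('px',u.mean(),v.mean(),u.min(),u.max(),v.min(),v.max())
E
```

```text
time: 0.82
tool_pos: [426.2, 295.6, 233.2]
tcp_rot: [-180.0, -0.0, 154.1]
ft_force: [0.0, 0.8, -0.4]
finger_gap: 85.0
grip_force: 0.0
time: 1.48
tool_pos: [548.6, 113.8, 220.1]
tcp_rot: [-180.0, -0.1, 153.9]
ft_force: [0.2, 0.5, 0.2]
finger_gap: 84.6
grip_force: 0.0
[548.58779276 113.76600261 220.14288254] [-1.79981901e+02 -7.17662679e-02  1.53951531e+02]
16991 [536.14578972 120.80795516 281.15811565] [274.25802879 284.94597992 295.13315887]
px 286.8109587428639 386.1809781649108 135 434 192 419
```

View pics/w1v.png

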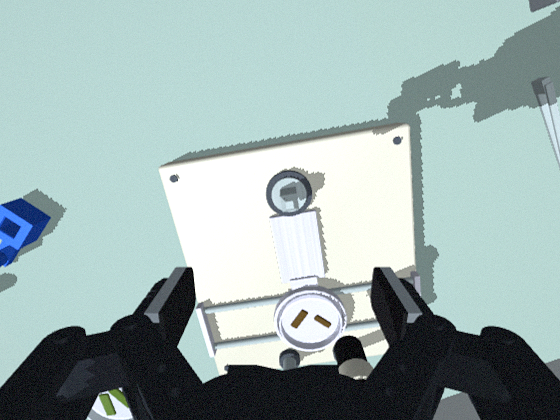

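The wrist image shows the shaft with its collar at (290,190), the jaws below it, the lens near (348,350) and the bare post at (289,358). I'll go lower for a finer look at the shaft's flats.

```bash
python3 -m handwheel '[[0,0,0.02,0,0,0,0.085],[0,0,0.02,0,0,0,0.085],[0,0,0.02,0,0,0,0.085],[0,0,0.02,0,0,0,0.085],[0,0,0,0,0,0,0.085],[0,0,0,0,0,0,0.085],[0,0,0,0,0,0,0.085]]'
python3 - <<'E'
from h import *
im,d,T=shot('wrist','w2'); c=r.calibration('wrist'); P=cloud('wrist',c,d,T)
m=((P[...,2]>66)&(P[...,2]<85)&(np.hypot(P[...,0]-548,P[...,1]-115)<30)&(d>0)); print(m.sum(),P[m].mean(0))
v,u=np.nonzero(m); print('px',u.mean(),v.mean(),u.min(),u.max(),v.min(),v.max())
cu,cv_=int(u.mean()),int(v.mean())
z=im[cv_-50:cv_+70,cu-60:cu+60]; cv2.imwrite('pics/w2c.png',cv2.resize(np.clip(z*1.5,0,255).astype(np.uint8),(590,590),interpolation=cv2.INTER_CUBIC)); print('crop origin',cu-60,cv_-50,'scale',590/120)
E
```

```text
time: 2.12
tool_pos: [548.4, 116.6, 142.2]
tcp_rot: [180.0, 0.1, 154.1]
ft_force: [0.6, -1.0, 0.8]
finger_gap: 85.1
grip_force: 0.0
488 [551.52543843 118.41629619  71.00146412]
px 287.41188524590166 235.64344262295083 275 300 223 247
crop origin 227 185 scale 4.916666666666667
```

View pics/w2c.png

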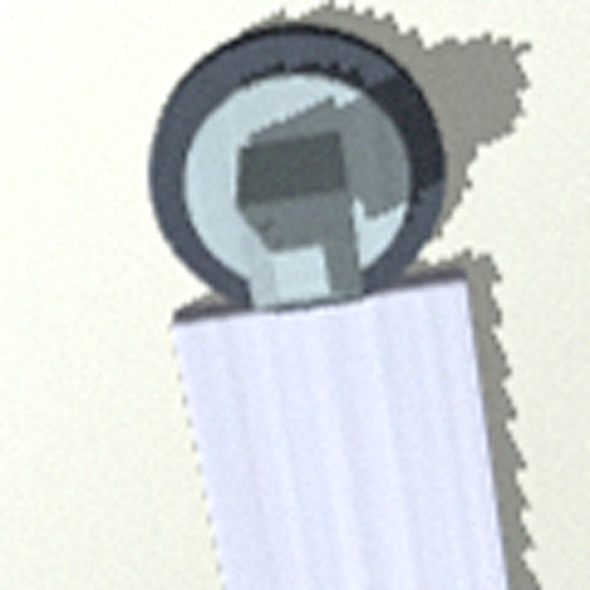

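```bash
cat > shaft.py <<'E'
from h import *
from scipy.optimize import least_squares
q=np.load('pics/w2.npz'); im,T=q['im'],q['T']; c=r.calibration('wrist')
pix=lambda p:(227+p[0]/4.9167-.4,185+p[1]/4.9167-.4)
W=lambda p,z: world('wrist',c,pix(p),z,T)[:2]
g=cv2.GaussianBlur(im,(3,3),0).astype(float).mean(2)
pts=[]
for a in np.radians(np.arange(150,400,6)):
    rad=np.arange(19,29,.25); u=pix((297,187))
    x=u[0]+rad*np.cos(a); y=u[1]+rad*np.sin(a)
    pr=cv2.remap(g.astype(np.float32),x[None].astype(np.float32),y[None].astype(np.float32),1)[0]
    k=np.argmin(np.gradient(pr)); pts.append(world('wrist',c,(x[k],y[k]),40,T)[:2])
pts=np.array(pts)
f=least_squares(lambda p:np.hypot(*(pts-p[:2]).T)-p[2],[550,118,18],loss='soft_l1'); print('collar circle',f.x, np.median(abs(f.fun)))
print('ring as circle, r fixed 18',least_squares(lambda p:np.hypot(*(pts-p[:2]).T)-18,[550,118],loss='soft_l1').x)
for n,a,b,z in [('bot',(238,148),(338,130),40),('top',(240,208),(345,193),67),('L',(240,208),(238,148),None)]:
    if z: A,B=W(a,z),W(b,z); print(n,A,B,'len',np.hypot(*(B-A)),'ang',np.degrees(np.arctan2(*(B-A)[::-1]))%90)
E
python3 shaft.py
```

```text
collar circle [552.97703009 118.04684156  17.94693272] 0.1621619288293985
ring as circle, r fixed 18 [553.01851511 118.02546327]
bot [543.48446449 112.19103567] [547.66809912 127.60724383] len 15.973799574611006 ang 74.81680994519182
top [543.57512352 113.1249349 ] [547.98530759 127.32281231] len 14.867059107204932 ang 72.7440156164555
```

```bash
python3 -m handwheel '[[0,0,-0.005,0,0,7,0.085],[0,0,-0.005,0,0,7,0.085],[0,0,-0.005,0,0,7,0.085],[0,0,-0.005,0,0,7,0.085],[0,0,0,0,0,7,0.085],[0,0,0,0,0,7,0.085],[0,0,0,0,0,7,0.085],[0,0,0,0,0,7,0.085]]' >/dev/null; python3 -m handwheel '[[0,0,0,0,0,7,0.085],[0,0,0,0,0,7,0.085],[0,0,0,0,0,7,0.085],[0,0,0,0,0,7,0.085],[0,0,0,0,0,7,0.085],[0,0,0,0,0,7,0.085],[0,0,0,0,0,7,0.085],[0,0,0,0,0,7,0.085]]' >/dev/null; python3 -m handwheel '[[0,0,0,0,0,7,0.085],[0,0,0,0,0,7,0.085],[0,0,0,0,0,0,0.085]]'
python3 -c "
from h import *
plan(455,-312,140,28)"
```

```text
time: 3.75
tool_pos: [549.2, 115.9, 162.9]
tcp_rot: [179.9, -0.2, 27.7]
ft_force: [0.9, -0.8, 0.2]
finger_gap: 85.1
grip_force: 0.0
tool pos [549.2 115.9 162.9] rot [ 1.7994e+02 -1.6000e-01  2.7720e+01] delta tool mm [-282.5  335.    22.5]
rotvec [ 0.06 -0.16 -0.28]
```

```bash
python3 -m handwheel '[[-0.0235,0.0279,0.0019,0,0,0,0.085],[-0.0235,0.0279,0.0019,0,0,0,0.085],[-0.0235,0.0279,0.0019,0,0,0,0.085],[-0.0235,0.0279,0.0019,0,0,0,0.085],[-0.0235,0.0279,0.0019,0,0,0,0.085],[-0.0235,0.0279,0.0019,0,0,0,0.085],[-0.0235,0.0279,0.0019,0,0,0,0.085],[-0.0235,0.0279,0.0019,0,0,0,0.085]]' >/dev/null; python3 -m handwheel '[[-0.0235,0.0279,0.0019,0,0,0,0.085],[-0.0235,0.0279,0.0019,0,0,0,0.085],[-0.0235,0.0279,0.0019,0,0,0,0.085],[-0.0235,0.0279,0.0019,0,0,0,0.085],[0,0,0,0,0,0,0.085],[0,0,0,0,0,0,0.085],[0,0,0,0,0,0,0.085],[0,0,0,0,0,0,0.085]]'
python3 - <<'E'
from h import *
im,d,T=shot('wrist','w3'); c=r.calibration('wrist'); P=cloud('wrist',c,d,T)
print(T[:3,3])
m=((P[...,2]>20)&(P[...,2]<36)&(np.hypot(P[...,0]-455,P[...,1]+312)<45)&(d>0)); v,u=np.nonzero(m); print('px',u.mean(),v.mean(),u.min(),u.max(),v.min(),v.max(),P[m].mean(0))
print(cv2.minAreaRect(P[m][:,:2].astype(np.float32)))
cu,cv_=int(u.mean()),int(v.mean())
z=im[cv_-80:cv_+50,cu-65:cu+65]; cv2.imwrite('pics/w3c.png',cv2.resize(np.clip(z*2.5,0,255).astype(np.uint8),(585,585),interpolation=cv2.INTER_CUBIC)); print('crop origin',cu-65,cv_-80,'scale 4.5')
E
```

```text
time: 5.08
tool_pos: [457.4, -311.6, 138.6]
tcp_rot: [180.0, -0.0, 28.2]
ft_force: [0.4, 0.4, 0.1]
finger_gap: 85.2
grip_force: 0.0
[ 457.40062916 -311.59027499  138.63499093]
px 282.27637362637364 218.3434065934066 257 308 193 244 [ 453.1734328  -313.22614545   27.09836663]
((452.0290832519531, -313.7483215332031), (38.95887756347656, 38.09431457519531), 21.427776336669922)
crop origin 217 138 scale 4.5
```

View pics/w3c.png

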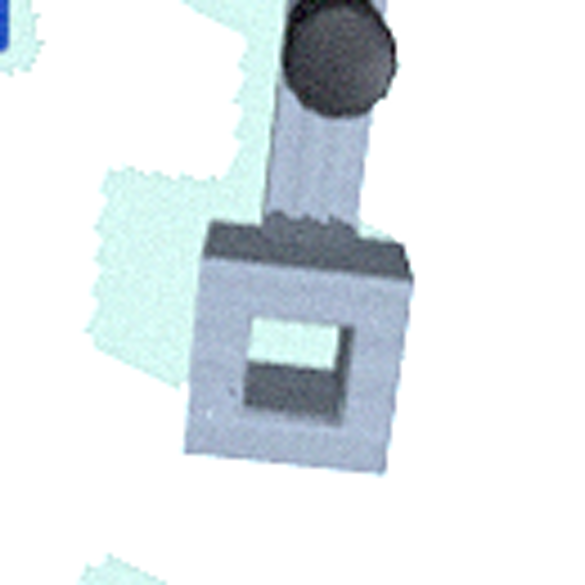

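```bash
python3 - <<'E'
from h import *
q=np.load('pics/w3.npz'); T=q['T']; c=r.calibration('wrist')
W=lambda p: world('wrist',c,(217+p[0]/4.5-.4,138+p[1]/4.5-.4),28,T)[:2]
for n,C in [('hub',[(200,255),(412,282),(385,472),(186,452)]),('bore',[(250,318),(352,325),(343,422),(245,410)])]:
    p=np.array([W(x) for x in C]); e=np.roll(p,-1,0)-p
    print(n,p.mean(0),np.hypot(*e.T),np.degrees(np.arctan2(e[:,1],e[:,0]))%90)
m=p.mean(0)
plan(*np.mean([p.mean(0),[452.6,-313.6]],0),30,24)
E
```

```text
hub [ 452.94303325 -313.40198207] [37.43963386 36.49815271 36.65552707 37.35056389] [20.65624776 21.82317081 21.95114551 23.0143059 ]
bore [ 452.78629421 -313.83474894] [18.1213629  18.53525893 17.90503355 17.48448262] [24.05616507 23.81334129 20.68969255 24.60890797]
tool pos [ 457.4 -311.4  138.5] rot [ 1.7998e+02 -2.0000e-02  2.8220e+01] delta tool mm [ -5.3  -0.2 108.5]
rotvec [ 0.02 -0.02  4.22]
```

The hub is a 37 mm square centred at (452.9, -313.6) at z = 28, with yaw about 22° and a 17.9 mm bore, so it matches the crank. Next I descend and grip.

```bash
python3 -m handwheel '[[0,0,0,0,0,6.2,0.06],[-0.005,0.0003,0.02,0,0,0,0.06],[0,0,0.02,0,0,0,0.06],[0,0,0.02,0,0,0,0.06],[0,0,0.02,0,0,0,0.06],[0,0,0.02,0,0,0,0.06],[0,0,0.01,0,0,0,0.06],[0,0,0.0065,0,0,0,0.06]]' 60; python3 -m handwheel '[[0,0,0,0,0,0,0.06],[0,0,0,0,0,0,0.06],[0,0,0,0,0,0,0.06]]'
python3 -c "
from h import *
plan(452.9,-313.6,22,22)"
```

```text
time: 5.8
tool_pos: [451.9, -313.0, 20.2]
tcp_rot: [-179.9, 0.1, 22.0]
ft_force: [0.2, 0.6, 0.1]
finger_gap: 59.7
grip_force: 0.0
time: 6.05
tool_pos: [453.3, -315.1, 23.0]
tcp_rot: [179.9, -0.1, 21.9]
ft_force: [0.0, 0.6, 0.1]
finger_gap: 60.1
grip_force: 0.0
tool pos [ 453.3 -315.1   23. ] rot [ 1.7989e+02 -6.0000e-02  2.1880e+01] delta tool mm [ 0.2 -1.6  1. ]
rotvec [ 0.11 -0.06 -0.12]
```

```bash
python3 -m handwheel '[[0,0,0,0,0,0,0.02],[0,0,0,0,0,0,0.02],[0,0,0,0,0,0,0.02],[0,0,0,0,0,0,0.02],[0,0,0,0,0,0,0.02],[0,0,0,0,0,0,0.02]]' 80; python3 -m handwheel '[[0,0,-0.01,0,0,0,0.02],[0,0,-0.02,0,0,0,0.02],[0,0,-0.03,0,0,0,0.02],[0,0,-0.03,0,0,0,0.02],[0,0,-0.03,0,0,0,0.02],[0,0,-0.01,0,0,0,0.02],[0,0,0,0,0,0,0.02],[0,0,0,0,0,0,0.02]]'
python3 - <<'E'
from h import *
plan(553,118,140,74)
im,d,T=shot('wrist','w4')
p=[r.sense()['tool_pos']];print(p)
cv2.imwrite('pics/w4v.png',np.clip(im[120:420,100:460]*2.,0,255).astype(np.uint8))
E
```

```text
time: 6.55
tool_pos: [453.2, -315.5, 23.1]
tcp_rot: [179.9, -0.1, 21.8]
ft_force: [0.6, 0.7, 6.7]
finger_gap: 36.6
grip_force: 81.2
time: 7.22
tool_pos: [452.3, -314.6, 151.5]
tcp_rot: [180.0, -0.0, 21.9]
ft_force: [-1.1, -0.3, -2.0]
finger_gap: 36.5
grip_force: 80.3
tool pos [ 452.3 -314.6  151.5] rot [ 1.7997e+02 -2.0000e-02  2.1850e+01] delta tool mm [ 254.5 -364.1   11.4]
rotvec [ 4.000e-02  0.000e+00 -5.215e+01]
[array([ 451.55486058, -314.02998163,  150.02505568])]
```

View pics/w4v.png

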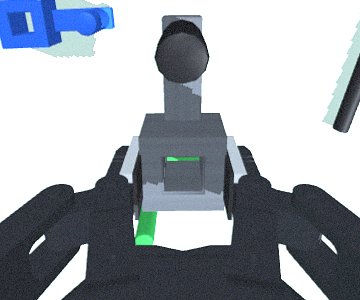

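```bash
python3 - <<'E'
from h import *
q=np.load('pics/w4.npz'); im=q['im'];c=r.calibration('wrist')
I=np.eye(4)
for z in(-5.5,):
  for p in [(283,258),(283,331),(283,277),(283,312),(241,320),(321,320),(263,300),(303,300)]: print(p,np.round(world('wrist',c,p,z,I),1))
g=im.astype(int).mean(2)
print('col profile',[(i,int(g[i,246:254].mean()),int(g[i,280:288].mean())) for i in range(226,340,1)])
E
```

```text
(283, 258) [19.1 -0.  -5.5]
(283, 331) [-18.1  -0.   -5.5]
(283, 277) [10.  -0.  -5.5]
(283, 312) [-7.8 -0.  -5.5]
(241, 320) [-12.1 -19.1  -5.5]
(321, 320) [-12.1  17.2  -5.5]
(263, 300) [-1.5 -8.9 -5.5]
(303, 300) [-1.5  8.8 -5.5]
col profile [(226, 171, 54), (227, 171, 54), (228, 170, 53), (229, 171, 54), (230, 171, 53), (231, 174, 53), (232, 151, 52), (233, 87, 54), (234, 43, 54), (235, 47, 53), (236, 48, 53), (237, 50, 53), (238, 46, 53), (239, 47, 54), (240, 47, 51), (241, 46, 48), (242, 47, 47), (243, 49, 48), (244, 48, 48), (245, 47, 48), (246, 48, 48), (247, 48, 48), (248, 49, 47), (249, 49, 49), (250, 47, 48), (251, 47, 45), (252, 46, 47), (253, 49, 48), (254, 48, 49), (255, 48, 48), (256, 48, 48), (257, 50, 51), (258, 53, 54), (259, 55, 53), (260, 54, 55), (261, 54, 54), (262, 54, 54), (263, 54, 53), (264, 53, 52), (265, 52, 52), (266, 52, 53), (267, 52, 53), (268, 52, 53), (269, 54, 54), (270, 54, 52), (271, 55, 53), (272, 53, 53), (273, 53, 53), (274, 54, 54), (275, 54, 54), (276, 54, 48), (277, 53, 47), (278, 53, 51), (279, 54, 52), (280, 53, 50), (281, 54, 47), (282, 5
[... 171 characters left out ...]
, (294, 53, 48), (295, 55, 48), (296, 53, 47), (297, 53, 47), (298, 51, 47), (299, 54, 46), (300, 53, 48), (301, 54, 48), (302, 62, 47), (303, 75, 46), (304, 84, 46), (305, 86, 48), (306, 86, 47), (307, 85, 49), (308, 84, 49), (309, 86, 49), (310, 87, 52), (311, 84, 69), (312, 85, 80), (313, 86, 73), (314, 85, 77), (315, 87, 89), (316, 87, 89), (317, 88, 87), (318, 86, 85), (319, 87, 86), (320, 84, 84), (321, 85, 84), (322, 83, 84), (323, 83, 85), (324, 84, 84), (325, 84, 84), (326, 83, 83), (327, 84, 84), (328, 83, 84), (329, 84, 83), (330, 86, 92), (331, 75, 141), (332, 48, 173), (333, 52, 171), (334, 50, 171), (335, 50, 169), (336, 52, 170), (337, 52, 170), (338, 52, 170), (339, 53, 171)]
```

Crank held squarely, its hub centred in the jaws. I'll re-measure the collar at the insertion yaw, with the shaft just ahead of the crank, so that camera bias cancels.

```bash
python3 -m handwheel '[[0,0,0,0,0,-6.5,0.02],[0,0,0,0,0,-6.5,0.02],[0,0,0,0,0,-6.5,0.02],[0,0,0,0,0,-6.5,0.02],[0,0,0,0,0,-6.5,0.02],[0,0,0,0,0,-6.5,0.02],[0,0,0,0,0,-6.5,0.02],[0,0,0,0,0,-6.6,0.02]]' >/dev/null;  python3 -m handwheel '[[0.037,-0.0024,0,0,0,0,0.02],[0.037,-0.0024,0,0,0,0,0.02],[0.037,-0.0024,0,0,0,0,0.02],[0.037,-0.0024,0,0,0,0,0.02],[0.037,-0.0024,0,0,0,0,0.02],[0.037,-0.0024,0,0,0,0,0.02],[0.037,-0.0024,0,0,0,0,0.02],[0.037,-0.0024,0,0,0,0,0.02]]' >/dev/null; python3 -m handwheel '[[0.037,-0.0024,0,0,0,0,0.02],[0,0,0,0,0,0,0.02],[0,0,0,0,0,0,0.02],[0,0,0,0,0,0,0.02],[0,0,0,0,0,0,0.02]]'
python3 - <<'E'
from h import *
ps=[];
for i in range(2):
    im,d,T=shot('wrist',f'w5{i}'); ps.append(T[:3,3]); print(T[:3,3],r.sense()['tcp_rot'],r.sense()['joint_pos'])
c=r.calibration('wrist'); f=K(c); M=np.linalg.inv(T@np.array(c['tool_from_camera']))
p=M@[553,118,40,1]; u=p[:2]/p[2]*f+[c['cx'],c['cy']]; print('predicted collar px',u)
x,y=u.astype(int); x0,y0=max(x-60,0),max(y-60,0)
z=im[y0:y0+120,x0:x0+120]; cv2.imwrite('pics/w5c.png',cv2.resize(np.clip(z*1.5,0,255).astype(np.uint8),None,fx=5,fy=5,interpolation=cv2.INTER_CUBIC)); print('origin',x0,y0)
E
```

```text
time: 9.02
tool_pos: [522.5, 10.5, 150.1]
tcp_rot: [-179.9, 0.1, 73.9]
ft_force: [-0.2, -0.2, -0.5]
finger_gap: 36.7
grip_force: 80.3
[522.54200179  10.48075662 150.08592705] [-1.79900533e+02  3.52761633e-02  7.38684764e+01] [-4.48560489e+00 -3.15257436e-01  1.04010496e+02 -1.48881369e-02
  7.64093016e+01  1.16494610e+01]
[522.8235101   10.25476294 150.52480842] [-1.79933877e+02  2.65901907e-02  7.38499377e+01] [-4.49544189e+00 -3.32918876e-01  1.03990857e+02 -1.30496570e-02
  7.64121932e+01  1.16577094e+01]
predicted collar px [282.17218346  59.94624381]
origin 222 0
```

View pics/w5c.png

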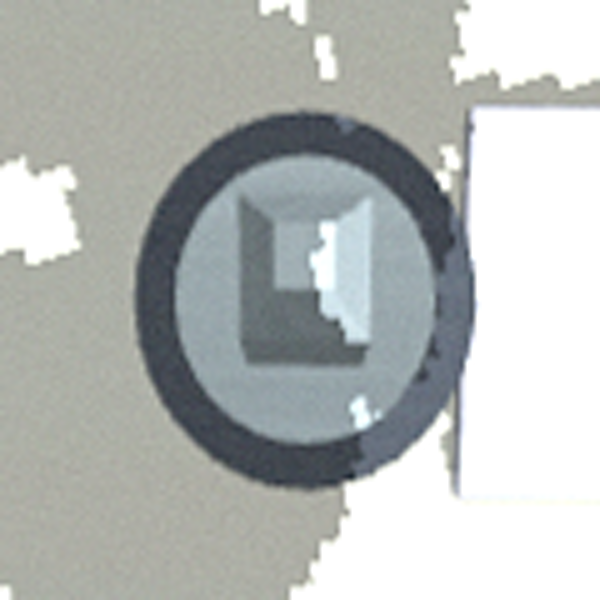

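```bash
python3 - <<'E'
from h import *
from scipy.optimize import least_squares
im=np.load('pics/w51.npz')['im']; c=r.calibration('wrist'); I=np.eye(4)
g=cv2.GaussianBlur(im,(3,3),0).astype(np.float32).mean(2)
for Z in(108.5,110.3):
  pts=[]
  for a in np.radians(np.arange(0,360,6)):
    rad=np.arange(22,33,.25); x=222+305/5+rad*np.cos(a); y=297/5+rad*np.sin(a)
    pr=cv2.remap(g,x[None].astype(np.float32),y[None].astype(np.float32),1)[0]
    k=np.argmin(np.gradient(pr)); pts.append(world('wrist',c,(x[k],y[k]),Z,I)[:2])
  pts=np.array(pts)
  print(Z,least_squares(lambda p:np.hypot(*(pts-p[:2]).T)-p[2],[110,0,18],loss='soft_l1',f_scale=.3).x)
q=np.array([world('wrist',c,(222+u/5-.4,v/5-.4),83.3,I)[:2] for u,v in [(240,197),(372,197),(368,348),(242,350)]])
e=np.roll(q,-1,0)-q; print(q.mean(0),np.hypot(*e.T),np.degrees(np.arctan2(e[:,1],e[:,0])))
t=np.array([world('wrist',c,(222+u/5-.4,v/5-.4),75.3,I)[:2] for u,v in [(274,220),(336,220),(334,290),(275,290)]]); print(t.mean(0))
E
```

```text
108.5 [111.56927993  -0.53443072  17.79257919]
110.3 [111.82609215  -0.53464443  17.93090731]
[111.11587517  -0.40601917] [15.77937918 16.52857708 15.48199482 16.7507773 ] [ 9.00281612e+01 -1.79023042e+02 -9.08025026e+01 -5.84343524e-02]
[111.82703449  -0.49487878]
```

```bash
python3 -m handwheel '[[0.03,0,0,0,0,0,0.02],[0.03,0,0,0,0,0,0.02],[0.03,0,0,0,0,0,0.02],[0.0207,-0.0005,0,0,0,0,0.02],[0,0,0.02,0,0,0,0.02],[0,0,0.02,0,0,0,0.02],[0,0,0.007,0,0,0,0.02],[0,0,0,0,0,0,0.02]]'; python3 -m handwheel '[[0,0,0.003,0,0,0,0.02],[0,0,0.003,0,0,0,0.02],[0,0,0.003,0,0,0,0.02],[0,0,0.003,0,0,0,0.02],[0,0,0,0,0,0,0.02]]'
python3 -c "
from h import *
s=r.sense();print(s['tool_pos'],s['ft_force'],s['wrist_torque'])"
```

```text
time: 9.78
tool_pos: [551.7, 116.8, 101.9]
tcp_rot: [-179.7, 0.1, 73.9]
ft_force: [0.4, 0.8, -2.1]
finger_gap: 36.6
grip_force: 80.3
time: 10.2
tool_pos: [553.6, 117.8, 92.4]
tcp_rot: [-180.0, 0.0, 73.9]
ft_force: [0.0, 0.2, -1.9]
finger_gap: 36.5
grip_force: 80.3
[553.60477382 117.75161698  92.40662954] [ 0.02828085  0.21093295 -1.86935477] [-0.03853059 -0.00259332 -0.03453873]
```

```bash
python3 -m handwheel '[[0,0,0.002,0,0,0,0.02],[0,0,0.002,0,0,0,0.02],[0,0,0.002,0,0,0,0.02],[0,0,0,0,0,0,0.02]]'; python3 -m handwheel '[[0,0,0.003,0,0,0,0.02],[0,0,0.003,0,0,0,0.02],[0,0,0,0,0,0,0.02]]'
python3 -c "
from h import *
s=r.sense();print(s['tool_pos'],s['ft_force'],s['wrist_torque'])"
```

```text
time: 10.53
tool_pos: [553.3, 117.9, 86.1]
tcp_rot: [-180.0, 0.0, 74.0]
ft_force: [-0.3, -0.2, -2.5]
finger_gap: 36.8
grip_force: 80.3
time: 10.78
tool_pos: [553.2, 117.9, 79.8]
tcp_rot: [-179.9, 0.0, 74.0]
ft_force: [-0.6, -0.4, -1.3]
finger_gap: 36.7
grip_force: 80.3
[553.17821116 117.89856151  79.76665539] [-0.58591699 -0.42264724 -1.27290909] [-0.03988065  0.02666913  0.04949   ]
```

```bash
python3 -m handwheel '[[0,0,0.004,0,0,0,0.02],[0,0,0.004,0,0,0,0.02],[0,0,0.004,0,0,0,0.02],[0,0,0.002,0,0,0,0.02],[0,0,0,0,0,0,0.02]]'; python3 -m handwheel '[[0,0,0.001,0,0,0,0.02],[0,0,0.001,0,0,0,0.02],[0,0,0,0,0,0,0.02]]';python3 -m handwheel '[[0,0,0.001,0,0,0,0.02],[0,0,0,0,0,0,0.02]]'

```

```text
time: 11.2
tool_pos: [553.1, 117.8, 65.6]
tcp_rot: [-179.9, 0.0, 74.0]
ft_force: [-0.1, 0.0, -0.1]
finger_gap: 36.6
grip_force: 80.3
time: 11.45
tool_pos: [553.7, 117.9, 64.5]
tcp_rot: [-180.0, 0.0, 74.0]
ft_force: [0.3, 0.5, -1.7]
finger_gap: 36.2
grip_force: 80.3
time: 11.62
tool_pos: [553.7, 117.9, 63.5]
tcp_rot: [180.0, -0.0, 74.0]
ft_force: [-0.4, 0.1, -1.7]
finger_gap: 37.0
grip_force: 80.3
```

```bash
python3 -m handwheel '[[0,0,0.0005,0,0,0,0.02],[0,0,0,0,0,0,0.02],[0,0,0,0,0,0,0.02]]';python3 -m handwheel '[[0,0,0.0005,0,0,0,0.02],[0,0,0,0,0,0,0.02],[0,0,0,0,0,0,0.02]]';python3 -m handwheel '[[0,0,0.0005,0,0,0,0.02],[0,0,0,0,0,0,0.02],[0,0,0,0,0,0,0.02]]'

```

```text
time: 11.87
tool_pos: [553.7, 117.9, 63.2]
tcp_rot: [180.0, -0.0, 74.0]
ft_force: [-0.3, 0.8, -0.9]
finger_gap: 36.1
grip_force: 80.5
time: 12.12
tool_pos: [553.8, 118.0, 63.1]
tcp_rot: [180.0, -0.0, 74.0]
ft_force: [-2.8, -0.2, 5.0]
finger_gap: 36.5
grip_force: 81.0
time: 12.37
tool_pos: [553.8, 118.0, 63.1]
tcp_rot: [180.0, -0.0, 74.0]
ft_force: [-5.1, 0.0, 9.4]
finger_gap: 36.3
grip_force: 81.9
```

The crank is seated: contact at TCP z 63.1, about the predicted 62.7. Now I turn it anticlockwise.

```bash
python3 -m handwheel '[[0,0,0,0,0,-2,0.02],[0,0.0001,0,0,0,-4,0.02],[0,0.0001,0,0,0,-4,0.02],[0,0.0001,0,0,0,-4,0.02],[0,0.0001,0,0,0,-4,0.02],[0,0.0001,0,0,0,-4,0.02],[0,0.0001,0,0,0,-4,0.02],[0,0,0,0,0,-4,0.02]]'
python3 - <<'E'
from h import *
s=r.sense();print(s['wrist_torque'],s['ft_force'])
shot('top','t1'); shot('side','s1')
E
```

```text
time: 13.03
tool_pos: [554.2, 117.8, 63.0]
tcp_rot: [-180.0, -0.0, 104.1]
ft_force: [-7.3, -1.5, 11.5]
finger_gap: 36.7
grip_force: 81.7
[-0.27009884  1.18944777 -0.20087711] [-7.29767368 -1.47699743 11.45770866]
```

```bash
python3 -m handwheel '[[0,0.0001,0,0,0,-4,0.02],[0,0.0001,0,0,0,-4,0.02],[0,0.0001,0,0,0,-4,0.02],[0,0.0001,0,0,0,-4,0.02],[0,0.0001,0,0,0,-4,0.02],[0,0.0001,0,0,0,-4,0.02],[0,0.0001,0,0,0,-4,0.02],[0,0,0,0,0,-4,0.02]]'; python3 -m handwheel '[[0,0.0001,0,0,0,-4,0.02],[0,0.0001,0,0,0,-4,0.02],[0,0.0001,0,0,0,-4,0.02],[0,0,0,0,0,0,0.02],[0,0,0,0,0,0,0.02]]'
python3 - <<'E'
from h import *
s=r.sense();print(s['wrist_torque'],s['ft_force'])
a,d,_=shot('top','t2'); b,e,_=shot('side','s2')
A=cv2.resize(a[120:260,180:320],(400,400),interpolation=cv2.INTER_CUBIC); B=cv2.resize(b[170:310,190:330],(400,400),interpolation=cv2.INTER_CUBIC)
cv2.imwrite('pics/v2.png',np.clip(np.hstack([A,B])*1.5,0,255).astype(np.uint8))
E
```

```text
time: 13.8
tool_pos: [554.3, 118.0, 63.0]
tcp_rot: [-179.9, -0.1, 136.1]
ft_force: [-9.8, -2.2, 13.6]
finger_gap: 36.5
grip_force: 82.0
time: 14.22
tool_pos: [554.4, 118.1, 63.0]
tcp_rot: [-179.9, -0.1, 148.0]
ft_force: [-11.3, -3.1, 14.7]
finger_gap: 36.6
grip_force: 82.3
[-0.44105526  1.73991824  0.07700574] [-11.32370662  -3.09677323  14.69916604]
```

View pics/v2.png

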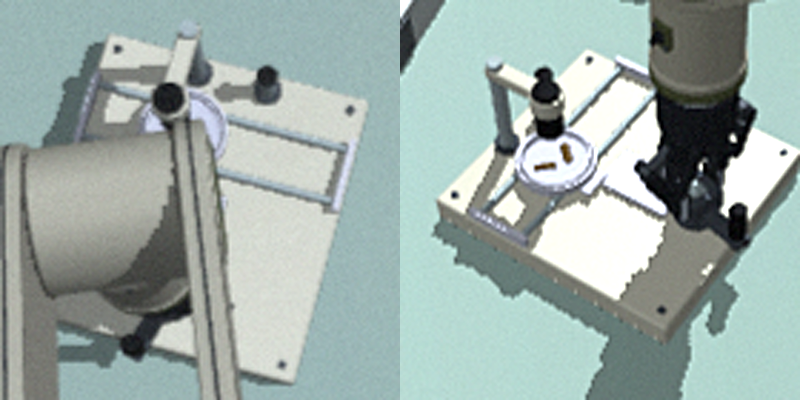

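The side view shows the dish at crop (555,160), nearly under the lens tube at (548,110). The gripper holds the crank on the shaft. I'll measure the dish's travel along the stage's y from the side views.

```bash
cat > dish.py <<'E'
from h import *
import sys
c=r.calibration('side'); ax=np.array([np.sin(np.radians(16.2)),np.cos(np.radians(16.2))]); ex=np.array([ax[1],-ax[0]])
S=np.array([553,118.])+90*ex
out=[]
for n in sys.argv[1:]:
    q=np.load(f'pics/{n}.npz'); im,d=q['im'].astype(int),q['d']; P=cloud('side',c,d)
    rel=P[...,:2]-S; sy=rel@ax; sx=rel@ex
    m=(d>0)&(P[...,2]>38)&(P[...,2]<62)&(abs(sx-60)<60)&(abs(sy)<100)
    col=(im[...,0]-im[...,2]>-4)   # bluish white, not cream
    M=(m&col&(im.sum(2)>180)).astype(np.uint8); nl,lab,st,cen=cv2.connectedComponentsWithStats(cv2.morphologyEx(M,cv2.MORPH_OPEN,np.ones((3,3),np.uint8)))
    k=1+np.argmax(st[1:,4]); L=lab==k; hull=cv2.convexHull(np.argwhere(L)[:,::-1].astype(np.int32)); e=cv2.fitEllipse(hull)
    w=world('side',c,e[0],50)[:2]-S; 
    hp=np.array([world('side',c,p[0],50)[:2]-S for p in hull]); (x,y),rad=cv2.minEnclosingCircle(np.stack([hp@ex,hp@ax],1).astype(np.float32))
    print(n,st[k],'ellipse',np.round(e[0],1),np.round(e[1],1),'stage xy',round(w@ex,1),round(w@ax,1),'circ',round(x,1),round(y,1),round(rad,1),'depth z med',np.median(P[L][:,2]),'mean sxy',np.round([sx[L].mean(),sy[L].mean()],1))
E
python3 dish.py side0 s1 s2
python3 - <<'E'
from h import *
# lens tube: points in side cloud above z=95 near expected lens
c=r.calibration('side'); ax=np.array([np.sin(np.radians(16.2)),np.cos(np.radians(16.2))]); ex=np.array([ax[1],-ax[0]]);S=np.array([553,118.])+90*ex
for n in ('side0','s2'):
    q=np.load(f'pics/{n}.npz');P=cloud('side',c,q['d']);rel=P[...,:2]-S; sy=rel@ax; sx=rel@ex
    m=(q['d']>0)&(P[...,2]>94)&(P[...,2]<150)&(abs(sx-60)<28)&(abs(sy-34)<28)&(q['im'].max(2)<60)
    v,u=np.nonzero(m);print(n,m.sum(),'px u',u.min(),u.max(),'v',v.min(),v.max(),'sx,sy',sx[m].mean(),sy[m].mean(),np.percentile(sy[m],[2,98]))
    f=K(c)
    Rm=cv2.Rodrigues(c['rvec'])[0]
    for y in(28,34,40):
        for z in(95,140):
            p=Rm@np.append(S+60*ex+y*ax,z)+np.ravel(c['tvec']); print(y,z,np.round(p[:2]/p[2]*f+[c['cx'],c['cy']],1))
E
```

```text
side0 [237 209  28  23 386] ellipse [251.1 219.8] [22.4 29. ] stage xy 53.7 5.8 circ 52.8 4.7 44.7 depth z med 43.79762716160128 mean sxy [52.7  2.6]
s1 [234 211  30  23 422] ellipse [249.1 222.5] [23.5 30.9] stage xy 52.3 17.4 circ 49.0 18.9 49.0 depth z med 44.0327042411172 mean sxy [53.1 15.5]
s2 [230 216  31  23 474] ellipse [245.3 227.1] [23.6 31.3] stage xy 51.2 37.3 circ 50.7 35.8 47.9 depth z med 43.788424956888136 mean sxy [54.9 35.5]
side0 103 px u 236 246 v 198 218 sx,sy 54.073640110939095 40.91971841818379 [25.84631559 48.62657182]
28 95 [243.6 213.5]
28 140 [242.3 202.6]
34 95 [242.3 214.8]
34 140 [241.  203.9]
40 95 [241.  216.2]
40 140 [239.7 205.3]
s2 86 px u 236 246 v 198 218 sx,sy 54.19979698213363 41.524813624327855 [24.24431608 49.4056393 ]
28 95 [243.6 213.5]
28 140 [242.3 202.6]
34 95 [242.3 214.8]
34 140 [241.  203.9]
40 95 [241.  216.2]
40 140 [239.7 205.3]
```

Estimated travel is about 32 mm, so I need roughly 4° more. Then I release, lift and check with the wrist camera.

```bash
python3 -m handwheel '[[0,0.0001,0,0,0,-2,0.02],[0,0,0,0,0,-2,0.02],[0,0,0,0,0,0,0.02],[0,0,0,0,0,0,0.02]]'; python3 -m handwheel '[[0,0,0,0,0,0,0.06],[0,0,0,0,0,0,0.06],[0,0,0,0,0,0,0.06],[0,0,0,0,0,0,0.06],[0,0,0,0,0,0,0.06]]'; python3 -m handwheel '[[0,0,-0.01,0,0,0,0.06],[0,0,-0.02,0,0,0,0.06],[0,0,-0.02,0,0,0,0.06],[0,0,-0.02,0,0,0,0.06],[0,0,-0.03,0,0,0,0.06],[0,0,-0.03,0,0,0,0.06],[0,0,-0.03,0,0,0,0.06],[0,0,0,0,0,0,0.06]]'
python3 -m handwheel '[[0,0,0,0,0,0,0.06],[0,0,0,0,0,0,0.06],[0,0,0,0,0,0,0.06]]' >/dev/null
python3 - <<'E'
from h import *
im,d,T=shot('wrist','w6'); shot('side','s3'); cv2.imwrite('pics/w6v.png',np.clip(im*1.5,0,255).astype(np.uint8)); print(T[:3,3])
E
python3 dish.py s3
```

```text
time: 14.65
tool_pos: [554.4, 118.1, 63.0]
tcp_rot: [-179.9, -0.1, 152.0]
ft_force: [-9.9, -3.8, 14.0]
finger_gap: 36.5
grip_force: 82.3
time: 15.07
tool_pos: [555.2, 118.5, 62.0]
tcp_rot: [180.0, 0.0, 152.0]
ft_force: [-0.1, 0.4, 0.3]
finger_gap: 60.0
grip_force: 0.0
time: 15.73
tool_pos: [558.5, 119.0, 230.8]
tcp_rot: [179.6, 0.5, 152.0]
ft_force: [1.2, 0.4, 0.8]
finger_gap: 60.2
grip_force: 0.0
[554.32313425 118.4173842  220.75276762]
s3 [230 216  29  23 459] ellipse [244.1 226.9] [22.8 29.8] stage xy 54.6 38.5 circ 54.4 37.2 44.1 depth z med 44.11994503553662 mean sxy [57.  36.3]
```

View pics/w6v.png

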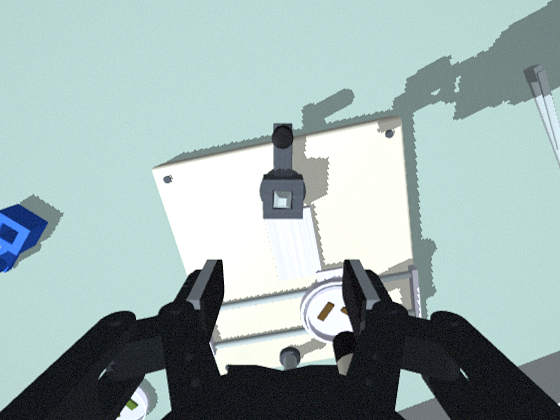

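The wrist view shows the crank home on the shaft at (283,196), with the shaft tip showing in the bore. The dish at (335,312) is below the lens at (345,345). I'll move the arm aside for a clear top view.

```bash
python3 -m handwheel '[[-0.001,-0.035,0,0,0,0,0.06],[-0.001,-0.035,0,0,0,0,0.06],[-0.001,-0.035,0,0,0,0,0.06],[-0.001,-0.035,0,0,0,0,0.06],[-0.001,-0.035,0,0,0,0,0.06],[-0.001,-0.035,0,0,0,0,0.06],[-0.001,-0.035,0,0,0,0,0.06],[-0.001,-0.035,0,0,0,0,0.06]]' >/dev/null; python3 -m handwheel '[[-0.001,-0.035,0,0,0,0,0.06],[-0.001,-0.035,0,0,0,0,0.06],[0,0,0,0,0,0,0.06],[0,0,0,0,0,0,0.06]]'
python3 - <<'E'
from h import *
from scipy.optimize import least_squares
c=r.calibration('top'); shot('side','s4'); shot('top','t4')
for n in('top0','t4'):
    q=np.load(f'pics/{n}.npz'); im,d=q['im'].astype(int),q['d']; P=cloud('top',c,d)
    k=(abs(P[...,2]-30)<6)&(d>0); k[:,:180]=0;k[:,320:]=0;k[:120]=0;k[270:]=0
    (C,sz,a)=cv2.minAreaRect(P[k][:,:2].astype(np.float32)); a=a if a>45 else a+90
    C=np.array(C); ay=np.array([np.cos(np.radians(73.7)),np.sin(np.radians(73.7))]); ex=np.array([ay[1],-ay[0]])
    rel=P[...,:2]-C; sx,sy=rel@ex,rel@ay
    near=(d>0)&(abs(sx-60)<55)&(abs(sy)<95)
    # carriage/dish: raised, bluish white
    D=near&(P[...,2]>37)&(P[...,2]<62)&(im[...,0]-im[...,2]>-4)&(im.sum(2)>180)
    D=cv2.morphologyEx(D.astype(np.uint8),cv2.MORPH_OPEN,np.ones((3,3),np.uint8)); nl,lab,st,_=cv2.connectedComponentsWithStats(D); L=lab==1+np.argmax(st[1:,4])
    h=cv2.convexHull(np.argwhere(L)[:,::-1].astype(np.int32)); hp=np.array([world('top',c,p[0],43)[:2]-C for p in h]); hp=np.stack([hp@ex,hp@ay],1)
    fit=least_squares(lambda p:np.hypot(*(hp-p).T)-42,hp.mean(0),loss='soft_l1').x
    # lens tube: dark, high
    t=near&(P[...,2]>95)&(im.max(2)<70); b=near&(P[...,2]>130)
    print(n,'stage',np.round(C,1),np.round(sz,1),round(a,1),'dish circ',np.round(fit,1),'mean',np.round([sx[L].mean(),sy[L].mean()],1),L.sum(),'tube',t.sum(),np.round([sx[t].mean(),sy[t].mean()],1),np.round(np.percentile(sy[t],[3,97]),1),np.median(P[t][:,2]))
E
python3 dish.py side0 s4
```

```text
time: 17.08
tool_pos: [398.3, -196.3, 221.3]
tcp_rot: [180.0, -0.1, 151.7]
ft_force: [0.5, 0.9, 0.5]
finger_gap: 59.5
grip_force: 0.0
top0 stage [639.3  93.6] [259.8 280.1] 73.5 dish circ [59.4 -0.3] mean [56.8 -2.3] 724 tube 145 [57.5 32.8] [21.3 47. ] 150.72575886799183
t4 stage [639.4  93.7] [260.2 280.2] 73.5 dish circ [58.9 32.1] mean [51.6 28.4] 584 tube 133 [57.3 33. ] [21.1 46.5] 151.233981779942
side0 [237 209  28  23 386] ellipse [251.1 219.8] [22.4 29. ] stage xy 53.7 5.8 circ 52.8 4.7 44.7 depth z med 43.79762716160128 mean sxy [52.7  2.6]
s4 [230 216  29  23 450] ellipse [243.8 226.6] [22.1 29.6] stage xy 56.0 38.3 circ 55.5 37.1 43.9 depth z med 44.2420698186147 mean sxy [57.5 36.6]
```

Top view: carriage at y = 32.1–32.4 mm and lens tube at 33–34 mm, well inside the 5 mm allowed. I'll check the hub height once more and hand in.

```bash
python3 - <<'E'
from h import *
c=r.calibration('wrist'); q=np.load('pics/w6.npz'); P=cloud('wrist',c,q['d'],q['T'])
h=P[204:216,266:300]; print('hub rim z',np.median(h[...,2]),h[...,:2].reshape(-1,2).mean(0))
c=r.calibration('top'); q=np.load('pics/t4.npz'); P=cloud('top',c,q['d'])
m=(np.hypot(P[...,0]-553,P[...,1]-118)<22)&(P[...,2]>55); print('top z',np.percentile(P[m][:,2],[10,50,90]),'xy',P[m][:,:2].mean(0))
if abs(np.median(P[m][:,2])-68)<4: print(r.hand_in())
E
```

```text
hub rim z 67.71433617835567 [561.92952833 113.68579066]
top z [65.03825521 68.02688695 71.58043175] xy [552.71851276 118.3517592 ]
the job is handed in; nothing more can be done
None
```

The job is handed in: the crank is home on the shaft (hub top measured at 68 mm, as expected), and the dish sits about 1–2 mm from the lens axis against the 5 mm allowed. Hand-in reported no verdict.

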